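# Put away the weighed samples

### The job

Clear up after weighing: put the two square sample tubs into the tray with two square bays, the two round amber jars into the rack with two round wells, and the steel check weight into the small holder with the single round well, each standing upright on the floor of its own bay or well. Keep the tubs and jars upright all the way, and leave the glass beaker standing where it is.

Things in the scene. Friction and masses are not known exactly. Their poses are not given: they have to be found in the camera images.
- tub_a: square lidded sample tub, 50 x 50 mm over its pale pink lid and 46 mm high (the clear body below the lid is 46 mm square, brown sediment inside), about 110 g. Origin: centre of its underside; z up, x and y along its sides. The two tubs are alike and either may take either bay
- tub_b: square lidded sample tub, 50 x 50 mm over its pale pink lid and 46 mm high (the clear body below the lid is 46 mm square, brown sediment inside), about 110 g. Origin: centre of its underside; z up, x and y along its sides. The two tubs are alike and either may take either bay
- jar_a: round amber sample jar, 44 mm across, 56 mm high, with a black screw cap 46 mm across on its top 14 mm, about 120 g. Origin: centre of its underside; z up. The two jars are alike and either may take either well
- jar_b: round amber sample jar, 44 mm across, 56 mm high, with a black screw cap 46 mm across on its top 14 mm, about 120 g. Origin: centre of its underside; z up. The two jars are alike and either may take either well
- weight: steel check weight: upright cylinder 30 mm across and 44 mm high with a 20 mm knob on top, 58 mm high in all, about 200 g. Origin: centre of its underside; z up
- tub_tray: fixed aluminium tray, 80 mm (its x) by 156 mm (its y), 18 mm high, walls 4 mm, floor 4 mm thick, with one dividing wall 4 mm thick across its middle: two square open bays of 72 x 72 mm, centred 38 mm to either side of the origin along its y. Origin: centre of its underside, on the bench
- jar_rack: fixed grey plastic block, 80 mm (its x) by 156 mm (its y), 18 mm high, with two round wells 64 mm across and 14 mm deep (floor 4 mm above the bench), centred 37 mm to either side of the origin along its y. Origin: centre of its underside, on the bench
- weight_holder: fixed wooden block, 80 x 80 mm, 18 mm high, with one round well 48 mm across and 14 mm deep (floor 4 mm above the bench) at its centre. Origin: centre of its underside, on the bench
- beaker: empty glass beaker standing loose among the things, 52 mm across the rim, 66 mm high; not part of the job, to be left standing. Origin: centre of its underside
Things that resemble listed ones, but are neither listed nor needed, are in the scene too. Several things have the shape of the weight; the one meant has the colours described above.

How it is judged (in metres and radians):
At the end, for the whole second after the job is handed in: Both tubs stand in the bays of the tub tray, both jars in the wells of the jar rack and the weight in the well of its holder: each with its underside within 6 mm of that floor (under 10 mm above the bench), upright within 0.12 rad, at rest; the beaker still stands within 30 mm of where it was (x of tub_a in the frame of tub_tray between -0.016 and 0.016 m and y of tub_a in the frame of tub_tray between -0.056 and 0.056 m and z of tub_a in the frame of tub_tray between -0.002 and 0.01 m and angle between each of tub_a, tub_b, jar_a, jar_b, weight's own z axis and vertical below 0.12 rad and linear speed of each of tub_a, tub_b, jar_a, jar_b, weight below 0.02 m/s and x of tub_b in the frame of tub_tray between -0.016 and 0.016 m and y of tub_b in the frame of tub_tray between -0.056 and 0.056 m and z of tub_b in the frame of tub_tray between -0.002 and 0.01 m and x of jar_a in the frame of jar_rack between -0.016 and 0.016 m and y of jar_a in the frame of jar_rack between -0.054 and 0.054 m and z of jar_a in the frame of jar_rack between -0.002 and 0.01 m and x of jar_b in the frame of jar_rack between -0.016 and 0.016 m and y of jar_b in the frame of jar_rack between -0.054 and 0.054 m and z of jar_b in the frame of jar_rack between -0.002 and 0.01 m and x of weight in the frame of weight_holder between -0.013 and 0.013 m and y of weight in the frame of weight_holder between -0.013 and 0.013 m and z of weight in the frame of weight_holder between -0.002 and 0.01 m and distance of beaker from where it was at the start of the episode below 0.03 m and angle between beaker's own z axis and vertical below 0.2 rad); the robot touches nothing.
It fails at once if a tub or jar is tipped by more than about 35 degrees (angle between any of tub_a, tub_b, jar_a, jar_b's own z axis and vertical above 0.6 rad).
It fails at once if the beaker is pushed more than 30 mm or tipped (distance of beaker from where it was at the start of the episode above 0.03 m or angle between beaker's own z axis and vertical above 0.5 rad).
It also fails if it takes over 115 s, if anything falls off the work surface, if the arm or the gripper's body presses on something with over 40 N, if the wrist force passes 120 N, or if a joint passes its speed limit or range.

### The arm

A 6-joint arm with a two-finger parallel gripper is mounted at the origin on the work surface. World frame = base frame: x ahead of the robot, y to its left, z up, the work surface at z = 0. Lengths are in mm, angles in rad, forces in N, time in s.
With the tool pointing down it reaches from about 275 to 750 mm from the base axis. Payload 10.2 kg.
Tool frame: the origin (TCP) lies at the centre of the arm's flange, where the gripper is bolted on; the fingertips stand 173 mm ahead of it and the grasp point (between the pads) lies 155 mm ahead of it; z points along the fingers, y is the line along which they close (so a half turn about z gives the same grasp; the last joint's range is limited). The gripper opens to 85 mm and grips with 20 to 120 N. Pads are 22 mm wide; open, the fingers measure 114 mm over their backs; the gripper's body (76 mm by 85 mm) begins 54 mm behind the grasp point. The pads swing forward as they close: fully open they stand 13 mm farther back than shut.
Start: joints at [1.048, 0.313, 1.498, -0, 1.331, -0.223], TCP at [155.061, 501.586, 404.694] pointing down, gripper open.
Joint ranges: [-2.94, 2.94], [-0.97, 2.17], [0.19, 2.56], [-1.23, 4.37], [0.02, 3.11], [-2.88, 2.88]. Speed limits (rad/s): [2.39, 2.39, 3.01, 3.14, 3.14, 3.14].

### API

Orientations are given as a unit quaternion [w, x, y, z].
In Python, from rig import status, capture, camera_info, ticket gives the robot as it stands.
- The arm moves only by the shell command python3 -m crank 'ROWS' [FORCE]. ROWS is JSON, a list of rows, each a list of 7 numbers: the shift along the tool's x, y, z as a fraction of full scale, then the turn, a rotation vector about the tool's x, y, z as a fraction of full scale, then the closure, from 0 (fully open) to 1 (shut). A call has 1 to 12 rows; each row is the pose to reach, as a shift and turn from the pose commanded when the call began, along the tool's axes at that moment; what a row does not reach only later rows make up. Full scale, the value 1, is 0.1 m for a shift and 45 degrees for a turn. A row lasts 1/10 s, in which the tool goes at most 50 mm and 8.59 degrees, less where a joint would pass 70% of its speed; a pose out of reach is approached as far as the arm can. A call with a number of a shift or a turn outside -1 to 1 is refused whole. A call with a gripper value outside its range is refused whole. The fingers move at their own pace and stop on an object; FORCE is the grip in N (left out, the last holds). Time passes only in rows, so rows that repeat a pose let the fingers close. It gives the time, the measured TCP pose, the force, the opening and the grip force at its end, in the units of the state.
- status.sense(): the state, without advancing time (a new reading comes with each control period).
- capture(name): name is "scene" or "side" or "wrist"; returns (picture, depth): 420x560x3 uint8, red, green, blue; 420x560 float32, mm along the optical axis (not along the pixel's ray), 0 where there is no reading.
- camera_info(name): a dict with "K" (3x3 intrinsics, pixels), "camera_from_world" (4x4, takes a point from world to camera coordinates). Camera axes: x right, y up, looking along -z (the intrinsics and any distortion apply to the point x, -y, -z); pixel columns grow to the right and rows downward; lengths in mm; the calibration is good to about 2 mm. A picture is of the moment at which its call begins: read the wrist's pose just before it. camera_info takes no time and is no camera call; for the wrist camera it gives the pose at the moment of the call.
- ticket.finish_job(): hands the job in; it is judged then, once.
The state is a dict: "time_s": time; "joints": joint angles; "dq": joint speeds; "tau": joint torques, N m; "eef_pos": TCP position; "ee_rot": TCP orientation; "force": force on the tool from outside, world axes, zero at the start; "wrist_torque": the same for the moment, N m; "grip_width": opening from 0.0 (shut) to 1.0 (fully open); "grip_force": force on a finger pad.
Only numpy, scipy, OpenCV 4.12 (cv2) and the standard library are available. Lean on these libraries where they do the work, as an engineer would, in place of code of your own. Each camera call takes 0.05 s, during which the arm holds its last target. There are 200 camera calls.

## Working session

There is one attempt and no reset: what is moved stays moved. The work goes in short steps, Python scripts to look and compute and a shell command to move; the robot and the scene stay as the last step left them, time stands still between calls to the robot, and variables do not carry over. Pictures are saved under pics/ and viewed, at most 14 in all, crops included, and the job is handed in when it is done.

```bash
ls; mkdir -p pics; python3 - <<'E'
from rig import status,capture,camera_info
import cv2,numpy as np
print(status.sense())
for n in("scene","side"):
    p,d=capture(n);np.savez(f"pics/{n}0.npz",p=p,d=d);cv2.imwrite(f"pics/{n}0.png",p[...,::-1]);i=camera_info(n);print(n,np.round(i["K"],2).tolist(),np.round(i["camera_from_world"],4).tolist(),[k for k in i])
E
```

```text
pics
{'time_s': 0.0, 'joints': array([ 1.04760780e+00,  3.13461516e-01,  1.49847319e+00, -1.43166823e-06,
        1.33101108e+00, -2.23383506e-01]), 'dq': array([-0.00076599, -0.00032157, -0.00083129,  0.00048537,  0.00120239,
        0.00169065]), 'tau': array([-5.58795891e-04, -4.12274802e+01, -2.59731728e+01, -3.08347435e-04,
        4.38948919e-03, -7.44614226e-06]), 'eef_pos': array([155.03108403, 501.54148426, 404.11544049]), 'ee_rot': array([-2.46081110e-04,  1.49341536e-01,  9.88785441e-01, -6.30228013e-04]), 'force': array([ 0.47403557, -0.44814642,  0.29425025]), 'wrist_torque': array([-0.05468062,  0.04678671,  0.01919012]), 'grip_force': 0.0, 'grip_width': 1.0002803163107796}
scene [[417.26, 0.0, 283.38], [0.0, 417.26, 206.9], [0.0, 0.0, 1.0]] [[0.2772, 0.9607, -0.0125, -139.2834], [-0.5348, 0.1651, 0.8287, 267.5928], [0.7982, -0.223, 0.5596, -1360.3629], [0.0, 0.0, 0.0, 1.0]] ['K', 'camera_from_world']
side [[525.68, 0.0, 286.57], [0.0, 525.68, 203.39], [0.0, 0.0, 1.0]] [[0.8607, -0.5092, 0.0056, -473.3786], [0.2666, 0.46, 0.8469, -184.2186], [-0.4338, -0.7274, 0.5317, -897.9459], [0.0, 0.0, 0.0, 1.0]] ['K', 'camera_from_world']
```

View pics/scene0.png

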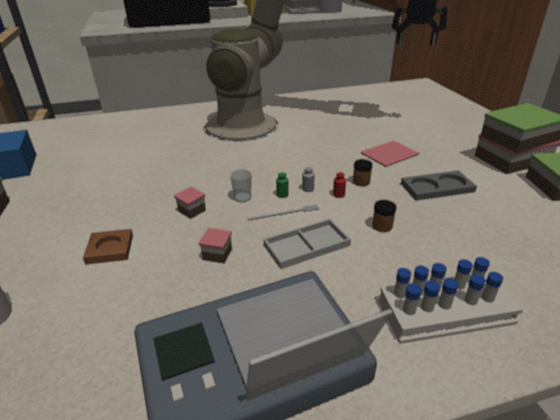

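View pics/side0.png

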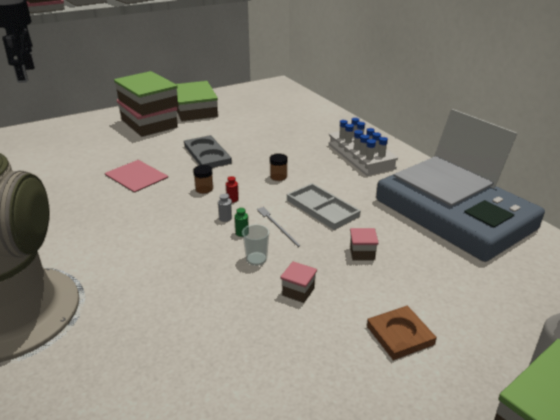

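Scene picture: tubs at (190,202) and (216,245), jars at (363,173) and (384,216), tub tray at (307,242), rack at (438,185), holder at (109,246), beaker at (242,186). 
There are three things shaped like the weight: green (282,186), grey metallic (309,180) and red (339,186). Grey fits "steel", so I'll confirm it in a crop. The side view matches: grey at (225,208), green at (242,223), red at (232,190).

```bash
cat > h.py <<'E'
import numpy as np,cv2
from rig import status,capture,camera_info
def ray(info,u,v):
    K=np.array(info["K"]);T=np.array(info["camera_from_world"]);R=T[:3,:3];c=-R.T@T[:3,3]
    d=R.T@np.array([(u-K[0,2])/K[0,0],-(v-K[1,2])/K[1,1],-1.]);return c,d
def onz(info,u,v,z):
    c,d=ray(info,u,v);return c+d*(z-c[2])/d[2]
def proj(info,p):
    K=np.array(info["K"]);T=np.array(info["camera_from_world"]);q=T[:3,:3]@np.asarray(p,float)+T[:3,3]
    return K[0,2]+K[0,0]*q[0]/-q[2],K[1,2]-K[1,1]*q[1]/-q[2]
def cloud(info,d):
    K=np.array(info["K"]);T=np.array(info["camera_from_world"]);h,w=d.shape;u,v=np.meshgrid(np.arange(w),np.arange(h))
    q=np.stack([(u-K[0,2])/K[0,0]*d,-(v-K[1,2])/K[1,1]*d,-d],-1);return (q-T[:3,3])@T[:3,:3]
E
python3 - <<'E'
from h import *
z=np.load("pics/scene0.npz");p,d=z["p"],z["d"];i=camera_info("scene");j=camera_info("side")
for n,a,b,h in[("tubA",(190,196),(299,274),46),("tubB",(216,238),(364,236),46),("jar1",(363,166),(203,172),56),("jar2",(384,208),(279,160),56),("steel",(309,171),(225,198),58),("green",(282,176),(242,212),58),("red",(340,176),(232,179),58),("beaker",(242,175),(257,234),66),("tray",(307,240),(323,203),15),("rack",(438,184),(207,151),18),("holder",(109,244),(401,330),18)]:
    print(n,np.round(onz(i,*a,h)),np.round(onz(j,*b,h)))
s=np.load("pics/side0.npz")["p"]
a=cv2.resize(p[155:215,225:405,::-1],None,fx=4,fy=4,interpolation=2);b=cv2.resize(s[160:270,180:300,::-1],None,fx=3,fy=3,interpolation=2)
cv2.imwrite("pics/crop.png",np.vstack([a,np.pad(b,((0,0),(0,720-360),(0,0)))]))
print("wrist",np.round(camera_info("wrist")["camera_from_world"],3).tolist(),np.round(camera_info("wrist")["K"],1).tolist())
E
```

```text
tubA [ 464. -202.   46.] [ 450. -212.   46.]
tubB [ 630. -170.   46.] [ 617. -178.   46.]
jar1 [468. 210.  56.] [444. 196.  56.]
jar2 [645. 174.  56.] [624. 161.  56.]
steel [456.  77.  58.] [438.  65.  58.]
green [460.  10.  58.] [444.  -2.  58.]
red [500. 137.  58.] [485. 131.  58.]
beaker [442. -80.  66.] [430. -94.  66.]
tray [650.   7.  15.] [645.   1.  15.]
rack [541. 376.  18.] [522. 363.  18.]
holder [ 550. -374.   18.] [ 536. -384.   18.]
wrist [[0.296, 0.955, -0.002, -523.631], [-0.922, 0.285, -0.26, 33.553], [-0.248, 0.079, 0.966, -377.179], [0.0, 0.0, 0.0, 1.0]] [[310.4, 0.0, 283.4], [0.0, 310.4, 214.1], [0.0, 0.0, 1.0]]
```

View pics/crop.png

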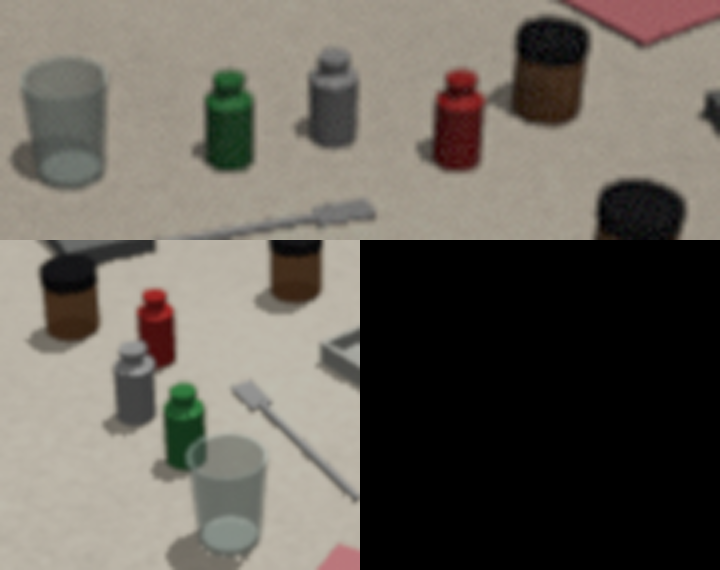

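The crop confirms it: the grey metallic one at scene (309,180) is the steel weight, and the others are green and red plastic. The two views disagree by about 15 mm, so I'll check depth and then look from above with the wrist camera.

```bash
python3 - <<'E'
from h import *
for n,pts in(("scene",[(363,166),(384,208),(190,196),(216,238),(309,171),(160,160),(300,150),(420,250),(100,200)]),("side",[(203,172),(279,160),(299,274),(364,236),(225,198),(150,250),(300,350),(250,150)])):
    z=np.load(f"pics/{n}0.npz");i=camera_info(n);c=cloud(i,z["d"])
    for u,v in pts: print(n,u,v,np.round(np.median(c[v-1:v+2,u-1:u+2].reshape(-1,3),0),1))
E
python3 -m crank '[[0,0,0,0,0,0,0]]'
```

```text
scene 363 166 [467.8 210.1  55.6]
scene 384 208 [644.9 173.7  56.7]
scene 190 196 [ 464.5 -202.4   46.3]
scene 216 238 [ 630.1 -169.7   46.2]
scene 309 171 [450.1  79.   54.3]
scene 160 160 [ 176.4 -263.     0.4]
scene 300 150 [ 2.343e+02  1.275e+02 -2.000e-01]
scene 420 250 [7.279e+02 2.167e+02 3.000e-01]
scene 100 200 [ 3.420e+02 -4.089e+02 -4.000e-01]
side 203 172 [445.  200.7  54. ]
side 279 160 [626.  163.2  55.2]
side 299 274 [ 450.6 -210.1   44.3]
side 364 236 [ 619.2 -176.3   44.6]
side 225 198 [439.4  69.2  55.1]
side 150 250 [262.7  46.9  -0.6]
side 300 350 [ 384.3 -322.9   -1.6]
side 250 150 [640.3 348.8  -2.1]
time_s: 0.2
eef_pos: [155.1, 501.6, 404.4]
ee_rot: [-0.0, 0.149, 0.989, -0.0]
force: [0.5, -0.3, -0.5]
grip_width: 1.003
grip_force: 0.0
```

```bash
python3 -m crank '[[-0.5,-0.3,0,0,0,-0.18,0],[-1,-0.6,0,0,0,-0.382,0],[-1,-0.6,0,0,0,-0.382,0],[-1,-0.6,0,0,0,-0.382,0]]' 
for k in 1 2; do python3 -m crank '[[-0.45,-0.4,0,0,0,0,0],[-0.9,-0.8,0,0,0,0,0],[-0.9,-0.8,0,0,0,0,0]]' >/dev/null; done
python3 -m crank '[[-0.45,-0.4,0,0,0,0,0],[-0.9,-0.8,0,0,0,0,0],[-0.9,-0.8,0,0,0,0,0],[-0.9,-0.8,0,0,0,0,0],[-0.9,-0.8,0,0,0,0,0]]'
cat > w.py <<'E'
import sys,pickle
from h import *
n=sys.argv[1]
s=status.sense();i=camera_info("wrist");p,d=capture("wrist")
pickle.dump((i,p,d),open(f"pics/{n}.pkl","wb"));cv2.imwrite(f"pics/{n}.png",p[...,::-1])
print(np.round(s["eef_pos"],1),np.round(s["ee_rot"],4),np.round(s["joints"],2),s["time_s"])
E
python3 w.py wL
python3 -m crank '[[0,-0.4,0,0,0,0,0],[0,-0.8,0,0,0,0,0],[0,-0.8,0,0,0,0,0]]' >/dev/null
for k in 1 2; do python3 -m crank '[[0,-0.4,0,0,0,0,0],[0,-0.8,0,0,0,0,0],[0,-0.8,0,0,0,0,0]]' >/dev/null; done
python3 -m crank '[[0,-0.4,0,0,0,0,0],[0,-0.8,0,0,0,0,0],[0,-0.8,0,0,0,0,0],[0,-0.8,0,0,0,0,0],[0,-0.8,0,0,0,0,0]]'
python3 w.py wR
```

```text
time_s: 0.6
eef_pos: [234.5, 413.1, 404.7]
ee_rot: [0.0, 0.001, 1.0, -0.0]
force: [-0.1, 0.2, 0.5]
grip_width: 1.005
grip_force: 0.0
time_s: 1.7
eef_pos: [502.5, 175.7, 404.4]
ee_rot: [-0.0, -0.0, 1.0, 0.0]
force: [0.5, 0.4, -1.2]
grip_width: 1.0
grip_force: 0.0
[502.5 175.7 404.4] [-5.e-04 -2.e-04  1.e+00  2.e-04] [ 0.12  0.33  1.48  0.    1.34 -1.46] 1.7
time_s: 3.15
eef_pos: [503.2, -143.2, 404.8]
ee_rot: [0.0, -0.001, 1.0, 0.0]
force: [0.2, -0.4, 1.5]
grip_width: 0.997
grip_force: 0.0
[ 503.2 -143.2  404.8] [ 1.0e-04 -1.1e-03  1.0e+00  2.0e-04] [-0.5   0.31  1.5   0.    1.33 -2.07] 3.15
```

View both.

View pics/wL.png

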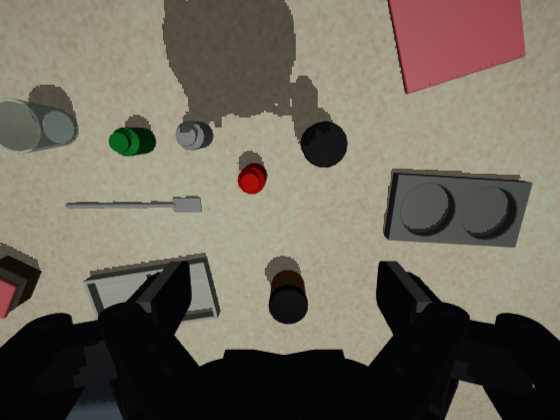

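View pics/wR.png

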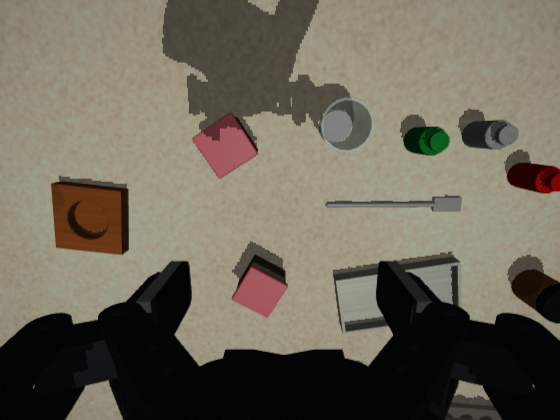

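wL: jar caps at (324,144) and (288,306), steel weight knob at (187,131), rack wells at (427,209) and (488,212), tray at (152,292). wR: tubs at (225,145) and (260,290), both turned, holder well at (89,218), beaker at (346,125), tray at (398,292). Next I'll measure from contours.

```bash
cat > m.py <<'E'
import pickle
from h import *
def load(n): return pickle.load(open(f"pics/{n}.pkl","rb"))
def meas(n,box,z,cond,kind):
    """mask pixels in box by colour cond, cast onto plane z, fit circle/rect in world xy"""
    i,p,d=load(n);u0,v0,u1,v1=box;hsv=cv2.cvtColor(p,cv2.COLOR_RGB2HSV);m=np.zeros(d.shape,np.uint8)
    m[v0:v1,u0:u1]=cond(hsv,cloud(i,d)[...,2])[v0:v1,u0:u1]*255
    m=cv2.morphologyEx(m,cv2.MORPH_OPEN,np.ones((3,3)))
    c=max(cv2.findContours(m,0,1)[0],key=cv2.contourArea)
    w=np.array([onz(i,*q[0],z)[:2] for q in c],np.float32)
    return cv2.minEnclosingCircle(w) if kind=="c" else cv2.minAreaRect(w)
E
python3 - <<'E'
from m import *
f=lambda r:[np.round(x,1).tolist() for x in r]
up=lambda a:(lambda h,z:z>a)
hi=lambda a,b:(lambda h,z:(z>a)&(z<b))
print("jar1",f(meas("wL",(295,115,355,172),56,up(46),"c")))
print("jar2",f(meas("wL",(260,260,315,330),56,up(50),"c")))
print("steelknob",f(meas("wL",(170,112,218,155),58,up(52),"c")), f(meas("wL",(170,112,218,155),44,hi(38,48),"c")))
print("steelR",f(meas("wR",(455,110,525,155),58,up(52),"c")))
print("rack",f(meas("wL",(375,160,545,255),18,hi(13,22),"r")))
pink=lambda h,z:((h[...,0]>165)|(h[...,0]<8))&(h[...,1]>90)&(h[...,2]>110)&(z>38)
print("tubA",f(meas("wR",(180,100,270,190),46,pink,"r")))
print("tubB",f(meas("wR",(220,235,300,325),46,pink,"r")))
print("holder",f(meas("wR",(40,165,140,260),18,hi(13,22),"r")))
print("trayR",f(meas("wR",(325,245,470,340),18,hi(11,22),"r")))
print("beaker",f(meas("wR",(315,90,378,160),66,hi(40,80),"c")))
print("red",f(meas("wL",(230,150,275,200),58,up(52),"c")))
print("green",f(meas("wL",(100,115,165,165),58,up(52),"c")))
E
```

```text
jar1 [[450.3, 215.5], 22.8]
jar2 [[631.0, 180.2], 23.6]
steelknob [[441.4, 79.3], 10.1] [[441.4, 79.5], 14.8]
steelR [[441.3, 75.7], 10.8]
rack [[529.5, 380.6], [156.6, 80.1], 86.5]
tubA [[453.4, -204.6], [48.8, 48.8], 32.4]
tubB [[620.7, -172.2], [48.5, 48.6], 59.9]
holder [[540.8, -376.4], [81.5, 80.6], 83.2]
trayR [[652.7, -42.9], [82.4, 60.5], 9.7]
beaker [[433.1, -84.2], 25.9]
red [[487.9, 140.7], 10.0]
green [[448.4, 13.0], 10.6]
```

```bash
python3 -m crank '[[-0.16,0.12,0,0,0,0.17,0],[-0.32,0.24,0,0,0,0.34,0],[-0.48,0.36,0,0,0,0.5,0],[-0.64,0.48,0,0,0,0.67,0],[-0.8,0.6,0,0,0,0.84,0],[-0.97,0.7,0,0,0,1,0],[-0.97,0.7,0,0,0,1,0]]' | grep -E "eef|rot"
python3 -m crank '[[0.1,0.1,0,0,0,0.17,0],[0.2,0.2,0,0,0,0.34,0],[0.3,0.3,0,0,0,0.5,0],[0.4,0.4,0,0,0,0.67,0],[0.52,0.52,0,0,0,0.84,0],[0.52,0.52,0,0,0,1,0],[0.52,0.52,0,0,0,1,0],[0.52,0.52,0,0,0,1,0],[0.52,0.52,0,0,0,1,0]]'| grep -E "eef|rot"
python3 w.py wC
```

```text
eef_pos: [601.0, -72.7, 404.4]
ee_rot: [-0.0, 0.382, 0.924, 0.0]
eef_pos: [599.8, -1.8, 404.7]
ee_rot: [-0.0, 0.706, 0.708, -0.0]
[599.8  -1.8 404.7] [-0.      0.706   0.7082 -0.    ] [-0.2   0.48  1.26 -0.    1.41 -0.2 ] 4.8
```

View pics/wC.png

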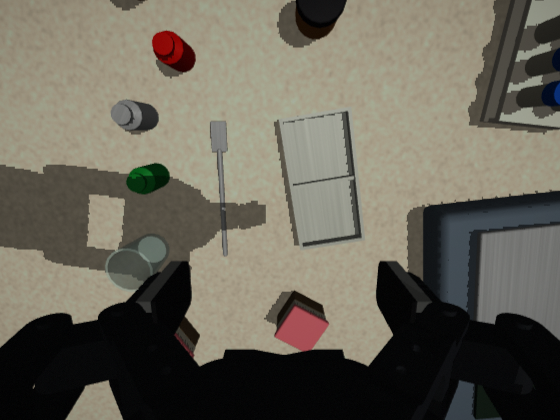

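wC shows the whole tray at (318,178), with corners near (279,121), (348,111), (361,239) and (298,246). The steel knob is at (124,113).

```bash
python3 - <<'E'
from m import *
f=lambda r:[np.round(x,1).tolist() for x in r]
up=lambda a:(lambda h,z:z>a)
hi=lambda a,b:(lambda h,z:(z>a)&(z<b))
i=load("wC")[0]
print("steel",f(meas("wC",(105,92,165,135),58,up(52),"c")))
print("red",f(meas("wC",(145,25,200,78),58,up(52),"c")))
print("green",f(meas("wC",(120,155,172,198),58,up(52),"c")))
print("tray",f(meas("wC",(268,102,372,252),18,hi(3,25),"r")))
pink=lambda h,z:((h[...,0]>165)|(h[...,0]<8))&(h[...,1]>90)&(h[...,2]>110)&(z>38)
print("tubB",f(meas("wC",(260,280,340,360),46,pink,"r")))
print([np.round(onz(i,u,v,18)[:2]).tolist() for u,v in((279,121),(348,111),(361,239),(298,246))])
E
```

```text
steel [[443.1, 77.4], 10.5]
red [[489.5, 138.7], 10.4]
green [[449.8, 10.8], 10.6]
tray [[646.4, 5.0], [79.7, 155.4], 9.6]
tubB [[622.2, -170.4], [49.3, 48.4], 59.9]
[[595.0, 73.0], [670.0, 84.0], [694.0, -63.0], [618.0, -73.0]]
```

```bash
cat > plan.py <<'E'
import sys
from h import *
from scipy.spatial.transform import Rotation as R
x,y,z,th=map(float,sys.argv[1:5]);s=status.sense();q=s["ee_rot"];r=R.from_quat([q[1],q[2],q[3],q[0]])
t=np.deg2rad(th);T=np.array([[-np.sin(t),np.cos(t),0],[np.cos(t),np.sin(t),0],[0,0,-1]]).T
T=R.from_matrix(T)
print("t",round(s["time_s"],2),"pos",np.round(s["eef_pos"],1),"shift",np.round(r.inv().apply(np.array([x,y,z])-s["eef_pos"])/100,3),"turn",np.round((r.inv()*T).as_rotvec()/(np.pi/4),3),"w",round(s["grip_width"]*85,1),"gf",round(s["grip_force"],1))
E
python3 -m crank '[[-0.42,0.05,0.25,0,0,0,0],[-0.84,0.11,0.5,0,0,0,0],[-0.84,0.11,0.5,0,0,0,0]]' >/dev/null
python3 -m crank '[[-0.21,0.03,0.12,0,0,0.17,0],[-0.42,0.05,0.25,0,0,0.34,0],[-0.63,0.08,0.37,0,0,0.5,0],[-0.84,0.11,0.5,0,0,0.67,0],[-0.84,0.11,0.5,0,0,0.67,0],[-0.84,0.11,0.5,0,0,0.67,0],[-0.84,0.11,0.5,0,0,0.67,0],[-0.84,0.11,0.5,0,0,0.67,0]]' >/dev/null
python3 plan.py 621.5 -171 189 -30.1
```

```text
t 5.95 pos [ 622.1 -168.7  305.6] shift [-0.023  0.005  1.166] turn [ 0.001 -0.     0.002] w 85.1 gf 0.0
```

```bash
python3 -m crank '[[-0.02,0.01,0.4,0,0,0,0],[-0.02,0.01,0.7,0,0,0,0],[-0.02,0.01,0.7,0,0,0,0]]' 40 >/dev/null
python3 -m crank '[[0,0,0.2,0,0,0,0],[0,0,0.35,0,0,0,0],[0,0,0.46,0,0,0,0],[0,0,0.46,0,0,0,0],[0,0,0.46,0,0,0,0],[0,0,0.46,0,0,0,0]]'
python3 -m crank '[[0,0,0,0,0,0,1],[0,0,0,0,0,0,1],[0,0,0,0,0,0,1],[0,0,0,0,0,0,1],[0,0,0,0,0,0,1],[0,0,0,0,0,0,1],[0,0,0,0,0,0,1],[0,0,0,0,0,0,1]]' 40
python3 plan.py 652.7 -32.5 194 9.6; python3 w.py g1
```

```text
time_s: 6.85
eef_pos: [622.1, -172.0, 189.7]
ee_rot: [0.001, 0.867, 0.499, 0.0]
force: [0.5, 0.9, 0.5]
grip_width: 0.999
grip_force: 0.0
time_s: 7.65
eef_pos: [622.0, -171.9, 189.2]
ee_rot: [0.0, 0.867, 0.499, 0.0]
force: [-1.2, 1.3, 5.8]
grip_width: 0.579
grip_force: 41.9
t 7.65 pos [ 622.  -171.9  189.2] shift [ 1.36  -0.434 -0.048] turn [ 0.001  0.    -0.883] w 49.2 gf 41.9
[ 622.  -171.9  189.2] [2.000e-04 8.666e-01 4.990e-01 2.000e-04] [-0.45  0.8   1.31  0.    1.03  0.08] 7.65
```

```bash
python3 -m crank '[[0,0,-0.2,0,0,0,1],[0,0,-0.5,0,0,0,1],[0.2,-0.06,-0.7,0,0,0,1],[0.4,-0.12,-0.7,0,0,-0.15,1],[0.6,-0.18,-0.7,0,0,-0.3,1],[0.8,-0.24,-0.7,0,0,-0.45,1],[0.95,-0.3,-0.7,0,0,-0.6,1],[0.95,-0.3,-0.7,0,0,-0.75,1],[0.95,-0.3,-0.7,0,0,-0.88,1],[0.95,-0.3,-0.7,0,0,-0.88,1],[0.95,-0.3,-0.7,0,0,-0.88,1],[0.95,-0.3,-0.7,0,0,-0.88,1]]'
python3 plan.py 652.7 -32.5 194 9.6
```

```text
time_s: 8.9
eef_pos: [643.6, -74.8, 258.5]
ee_rot: [-0.0, 0.647, 0.762, -0.0]
force: [-0.2, 0.0, -1.4]
grip_width: 0.576
grip_force: 41.9
t 8.9 pos [643.6 -74.8 258.5] shift [0.402 0.159 0.645] turn [-0.    -0.    -0.006] w 49.0 gf 41.9
```

```bash
python3 -m crank '[[0.2,0.08,0,0,0,0,1],[0.4,0.16,0,0,0,0,1],[0.4,0.16,0,0,0,0,1],[0.4,0.16,0.2,0,0,0,1],[0.4,0.16,0.4,0,0,0,1],[0.4,0.16,0.5,0,0,0,1],[0.4,0.16,0.58,0,0,0,1],[0.4,0.16,0.62,0,0,0,1],[0.4,0.16,0.64,0,0,0,1],[0.4,0.16,0.64,0,0,0,1],[0.4,0.16,0.64,0,0,0,1]]'
python3 plan.py 652.7 -32.5 193 9.6
```

```text
time_s: 10.0
eef_pos: [653.0, -32.6, 195.3]
ee_rot: [0.0, 0.646, 0.763, 0.0]
force: [-0.3, 0.6, -1.1]
grip_width: 0.579
grip_force: 41.8
t 10.0 pos [653.  -32.6 195.3] shift [ 0.001 -0.003  0.023] turn [ 0.001  0.001 -0.003] w 49.2 gf 41.8
```

```bash
python3 -m crank '[[0,0,0.01,0,0,0,1],[0,0,0.02,0,0,0,1],[0,0,0.02,0,0,0,1]]'
python3 -m crank '[[0,0,0,0,0,0,0.6],[0,0,0,0,0,0,0.4],[0,0,0,0,0,0,0.2],[0,0,0,0,0,0,0],[0,0,0,0,0,0,0],[0,0,-0.2,0,0,0,0],[0,0,-0.6,0,0,0,0],[0,0,-1,0,0,0,0],[0,0,-1,0,0,0,0],[0,0,-1,0,0,0,0]]'
python3 w.py p1; python3 plan.py 454 -203 300 32.4
```

```text
time_s: 10.3
eef_pos: [652.9, -32.6, 193.2]
ee_rot: [0.0, 0.646, 0.763, 0.0]
force: [-1.4, 0.3, 2.9]
grip_width: 0.58
grip_force: 42.1
time_s: 11.3
eef_pos: [652.8, -32.5, 293.2]
ee_rot: [0.001, 0.646, 0.763, 0.0]
force: [-0.1, -0.5, -1.0]
grip_width: 1.0
grip_force: 0.0
[652.8 -32.5 293.2] [6.000e-04 6.464e-01 7.630e-01 3.000e-04] [-0.23  0.69  1.21 -0.    1.24 -0.39] 11.3
t 11.35 pos [652.6 -32.5 291.8] shift [-1.355 -2.24  -0.08 ] turn [-0.001 -0.001 -0.51 ] w 85.1 gf 0.0
```

View pics/p1.png

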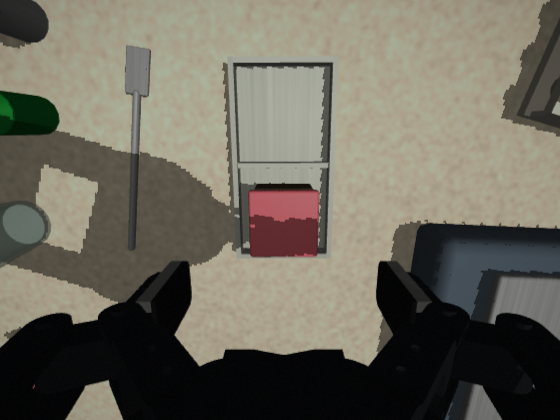

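p1: the tub sits square in the near bay at (284,222), and the other bay is free. On to the second tub.

```bash
python3 -m crank '[[-0.22,-0.37,0,0,0,0,0],[-0.45,-0.75,0,0,0,0,0],[-0.45,-0.75,0,0,0,0,0]]' >/dev/null
python3 -m crank '[[-0.22,-0.37,0,0,0,0,0],[-0.45,-0.75,0,0,0,0,0],[-0.45,-0.75,0,0,0,0,0]]' >/dev/null
python3 -m crank '[[-0.22,-0.37,0,0,0,-0.17,0],[-0.45,-0.75,0,0,0,-0.34,0],[-0.45,-0.75,0,0,0,-0.51,0],[-0.45,-0.75,0,0,0,-0.51,0],[-0.45,-0.75,0,0,0,-0.51,0],[-0.45,-0.75,0,0,0,-0.51,0]]' >/dev/null
python3 plan.py 454 -203 189 32.4
```

```text
t 12.55 pos [ 453.7 -202.1  292.3] shift [-0.01  -0.002  1.033] turn [-0.    -0.001 -0.001] w 85.0 gf 0.0
```

```bash
python3 -m crank '[[-0.01,0,0.4,0,0,0,0],[-0.01,0,0.7,0,0,0,0],[-0.01,0,0.7,0,0,0,0]]' >/dev/null
python3 -m crank '[[0,0,0.2,0,0,0,0],[0,0,0.33,0,0,0,0],[0,0,0.33,0,0,0,0],[0,0,0.33,0,0,0,0]]' | grep -E "eef|force"
python3 -m crank '[[0,0,0,0,0,0,1],[0,0,0,0,0,0,1],[0,0,0,0,0,0,1],[0,0,0,0,0,0,1],[0,0,0,0,0,0,1],[0,0,0,0,0,0,1],[0,0,0,0,0,0,1]]' 40
python3 -m crank '[[0,0,-0.2,0,0,0,1],[0,0,-0.6,0,0,0,1],[0,0,-1,0,0,0,1],[0,0,-1,0,0,0,1],[0,0,-1,0,0,0,1]]' 
python3 plan.py 640.1 42.5 194 9.6
```

```text
eef_pos: [454.0, -203.6, 190.5]
force: [0.8, -0.1, 0.6]
grip_force: 0.0
time_s: 13.95
eef_pos: [453.8, -203.6, 190.5]
ee_rot: [0.0, 0.482, 0.876, -0.0]
force: [-0.5, 0.7, 5.5]
grip_width: 0.576
grip_force: 41.0
time_s: 14.45
eef_pos: [453.5, -203.5, 289.9]
ee_rot: [0.0, 0.482, 0.876, -0.0]
force: [0.5, 0.2, -3.7]
grip_width: 0.575
grip_force: 42.2
t 14.45 pos [ 453.5 -203.5  289.9] shift [1.077 2.894 0.959] turn [0.001 0.001 0.507] w 48.8 gf 42.2
```

```bash
python3 -m crank '[[0.15,0.4,0,0,0,0,1],[0.3,0.8,0,0,0,0,1],[0.36,0.96,0,0,0,0,1],[0.36,0.96,0,0,0,0,1]]' >/dev/null
python3 -m crank '[[0.15,0.4,0,0,0,0,1],[0.3,0.8,0,0,0,0,1],[0.36,0.96,0,0,0,0,1],[0.36,0.96,0,0,0,0,1]]' >/dev/null
python3 -m crank '[[0.12,0.32,0,0,0,0.15,1],[0.24,0.64,0,0,0,0.3,1],[0.36,0.96,0,0,0,0.45,1],[0.36,0.96,0,0,0,0.51,1],[0.36,0.96,0,0,0,0.51,1],[0.36,0.96,0,0,0,0.51,1]]' >/dev/null
python3 plan.py 640.1 42.5 194 9.6
```

```text
t 15.85 pos [638.4  40.4 289.1] shift [0.018 0.021 0.951] turn [-0.002 -0.    -0.003] w 49.0 gf 42.7
```

```bash
python3 -m crank '[[0.02,0.02,0.3,0,0,0,1],[0.02,0.02,0.5,0,0,0,1],[0.02,0.02,0.65,0,0,0,1],[0.02,0.02,0.78,0,0,0,1],[0.02,0.02,0.86,0,0,0,1],[0.02,0.02,0.91,0,0,0,1],[0.02,0.02,0.93,0,0,0,1],[0.02,0.02,0.94,0,0,0,1],[0.02,0.02,0.94,0,0,0,1]]'
python3 -m crank '[[0,0,0,0,0,0,0.6],[0,0,0,0,0,0,0.4],[0,0,0,0,0,0,0.2],[0,0,0,0,0,0,0],[0,0,0,0,0,0,0],[0,0,-0.2,0,0,0,0],[0,0,-0.6,0,0,0,0],[0,0,-1,0,0,0,0],[0,0,-1,0,0,0,0],[0,0,-1,0,0,0,0]]'
python3 plan.py 442 77.4 295 0
```

```text
time_s: 16.75
eef_pos: [640.6, 44.3, 196.1]
ee_rot: [0.0, 0.646, 0.763, 0.0]
force: [0.1, 0.3, -1.3]
grip_width: 0.578
grip_force: 42.7
time_s: 17.75
eef_pos: [640.4, 44.3, 296.2]
ee_rot: [0.001, 0.646, 0.763, 0.0]
force: [-0.6, -0.6, -0.9]
grip_width: 0.994
grip_force: 0.0
t 17.75 pos [640.4  44.3 296.2] shift [ 0.653 -1.903  0.01 ] turn [0.002 0.    0.21 ] w 84.5 gf 0.0
```

```bash
python3 -m crank '[[0.35,0.04,0,0,0,0,0],[0.67,0.07,0,0,0,0,0],[0.67,0.07,0,0,0,0,0]]' >/dev/null
python3 -m crank '[[0.35,0.04,0,0,0,0.15,0],[0.67,0.07,0,0,0,0.21,0],[0.67,0.07,0,0,0,0.21,0],[0.67,0.07,0,0,0,0.21,0]]' >/dev/null
python3 w.py j1;python3 plan.py 632.5 178.5 197 0
python3 - <<'E'
from m import *
i,p,d=load("j1");c=cloud(i,d);m=(c[...,2]>50)&(c[...,2]<62)&(c[...,0]>590)&(c[...,0]<680)&(c[...,1]>120)&(c[...,1]<215)
print(m.sum(),np.round(c[m].mean(0),1),proj(i,(632.5,178.5,56)))
E
```

```text
[632.2 178.5 294.4] [-5.000e-04  7.066e-01  7.076e-01 -9.000e-04] [ 0.1   0.7   1.19 -0.    1.25  0.1 ] 18.45
t 18.5 pos [632.4 177.8 294.7] shift [0.007 0.003 0.977] turn [-0.002  0.001  0.   ] w 85.3 gf 0.0
3154 [633.4 181.2  54.5] (np.float64(284.1315696588427), np.float64(226.98440796112138))
```

```bash
python3 -m crank '[[0.01,0,0.4,0,0,0,0],[0.01,0,0.7,0,0,0,0],[0.01,0,0.7,0,0,0,0]]' >/dev/null
python3 -m crank '[[0,0,0.18,0,0,0,0],[0,0,0.27,0,0,0,0],[0,0,0.27,0,0,0,0],[0,0,0.27,0,0,0,0]]' | grep -E "eef|force"
python3 -m crank '[[0,0,0,0,0,0,1],[0,0,0,0,0,0,1],[0,0,0,0,0,0,1],[0,0,0,0,0,0,1],[0,0,0,0,0,0,1],[0,0,0,0,0,0,1],[0,0,0,0,0,0,1]]' 40
python3 -m crank '[[0,0,-0.2,0,0,0,1],[0,0,-0.6,0,0,0,1],[0,0,-1,0,0,0,1],[0,0,-1,0,0,0,1],[0,0,-1,0,0,0,1]]' 
python3 plan.py 532.8 415.4 202 0
```

```text
eef_pos: [632.6, 179.5, 199.8]
force: [-0.7, -0.5, -0.4]
grip_force: 0.0
time_s: 19.9
eef_pos: [632.4, 179.8, 199.4]
ee_rot: [0.0, 0.707, 0.707, 0.0]
force: [-1.4, 0.1, 5.7]
grip_width: 0.524
grip_force: 40.3
time_s: 20.4
eef_pos: [632.1, 179.8, 298.6]
ee_rot: [0.0, 0.707, 0.707, 0.0]
force: [0.3, -0.1, -2.4]
grip_width: 0.524
grip_force: 41.4
t 20.4 pos [632.1 179.8 298.6] shift [ 2.356 -0.993  0.966] turn [ 0. -0.  0.] w 44.6 gf 41.4
```

```bash
python3 -m crank '[[0.35,-0.15,0,0,0,0,1],[0.7,-0.3,0,0,0,0,1],[0.78,-0.33,0,0,0,0,1]]' >/dev/null
python3 -m crank '[[0.35,-0.15,0,0,0,0,1],[0.7,-0.3,0,0,0,0,1],[0.78,-0.33,0,0,0,0,1]]' >/dev/null
python3 -m crank '[[0.35,-0.15,0,0,0,0,1],[0.7,-0.3,0,0,0,0,1],[0.78,-0.33,0,0,0,0,1],[0.78,-0.33,0,0,0,0,1],[0.78,-0.33,0,0,0,0,1],[0.78,-0.33,0,0,0,0,1]]' >/dev/null
python3 plan.py 532.8 415.4 204 0; python3 w.py r1
```

```text
t 21.6 pos [534.2 412.3 298.3] shift [ 0.031 -0.013  0.943] turn [-0.001  0.001 -0.002] w 44.3 gf 41.4
[534.2 412.3 298.3] [ 1.000e-04  7.077e-01  7.066e-01 -4.000e-04] [ 0.48  0.73  1.12 -0.    1.29  0.49] 21.6
```

View pics/r1.png

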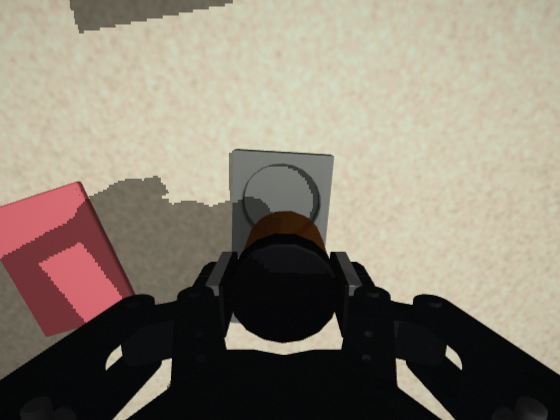

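r1: the jar is held upright at (285,270). The far well is visible at (282,198), rack edge from (233,150) to (333,155). I'll check these against the plan.

```bash
python3 - <<'E'
from m import *
i,p,d=load("r1")
for q in((233,150),(333,155),(282,199),(245,198),(320,201)): print(q,np.round(onz(i,*q,18),1))
E
```

```text
(233, 150) [494.8 462.3  18. ]
(333, 155) [573.4 458.3  18. ]
(282, 199) [533.1 423.   18. ]
(245, 198) [502.9 423.9  18. ]
(320, 201) [564.2 421.2  18. ]
```

```bash
python3 -m crank '[[0.055,-0.015,0.3,0,0,0,1],[0.055,-0.015,0.5,0,0,0,1],[0.055,-0.015,0.65,0,0,0,1],[0.055,-0.015,0.78,0,0,0,1],[0.055,-0.015,0.86,0,0,0,1],[0.055,-0.015,0.91,0,0,0,1],[0.055,-0.015,0.93,0,0,0,1],[0.055,-0.015,0.94,0,0,0,1],[0.055,-0.015,0.94,0,0,0,1]]'
python3 -m crank '[[0,0,0,0,0,0,0.6],[0,0,0,0,0,0,0.4],[0,0,0,0,0,0,0.2],[0,0,0,0,0,0,0],[0,0,0,0,0,0,0],[0,0,-0.2,0,0,0,0],[0,0,-0.6,0,0,0,0],[0,0,-1,0,0,0,0],[0,0,-1,0,0,0,0],[0,0,-1,0,0,0,0]]' | grep -E "eef|width"
python3 plan.py 451.5 214 300 0;python3 w.py r2
```

```text
time_s: 22.55
eef_pos: [531.8, 419.3, 205.2]
ee_rot: [0.0, 0.707, 0.707, 0.0]
force: [0.4, -0.2, -1.3]
grip_width: 0.525
grip_force: 41.4
eef_pos: [531.7, 419.2, 305.3]
grip_width: 1.003
t 23.55 pos [531.7 419.2 305.3] shift [-2.052 -0.802  0.051] turn [ 0.002 -0.001  0.   ] w 85.3 gf 0.0
[531.7 419.2 305.3] [2.000e-04 7.070e-01 7.072e-01 7.000e-04] [ 0.5   0.73  1.1  -0.    1.31  0.49] 23.55
```

View pics/r2.png

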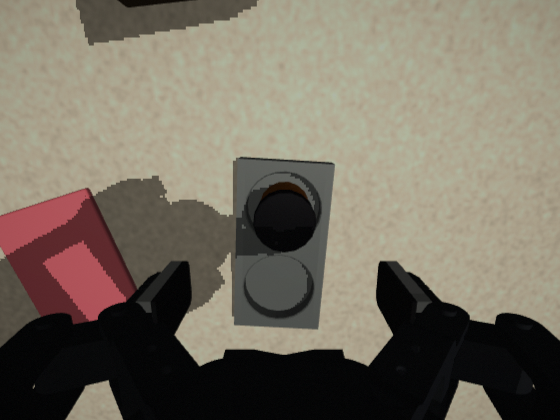

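r2: the first jar stands in the far well, cap at (285,219). The free well is at (279,285). Now the other jar.

```bash
python3 - <<'E'
from m import *
i,p,d=load("r2")
print(np.round(onz(i,279,285,18),1),np.round(onz(i,285,219,60),1),meas("r2",(225,150,345,335),18,lambda h,z:(z>3)&(z<24),"r"))
E
python3 -m crank '[[-0.34,-0.13,0,0,0,0,0],[-0.68,-0.27,0,0,0,0,0],[-0.68,-0.27,0,0,0,0,0]]' >/dev/null
python3 -m crank '[[-0.34,-0.13,0,0,0,0,0],[-0.68,-0.27,0,0,0,0,0],[-0.68,-0.27,0,0,0,0,0]]' >/dev/null
python3 -m crank '[[-0.34,-0.13,0,0,0,0,0],[-0.68,-0.27,0.05,0,0,0,0],[-0.68,-0.27,0.05,0,0,0,0],[-0.68,-0.27,0.05,0,0,0,0],[-0.68,-0.27,0.05,0,0,0,0]]' >/dev/null
python3 plan.py 451.5 214.5 199 0; python3 w.py j2; python3 - <<'E'
from m import *
i,p,d=load("j2");c=cloud(i,d);m=((c[...,2]>50)&(c[...,2]<62)&(c[...,0]>410)&(c[...,0]<490)&(c[...,1]>170)&(c[...,1]<250))
v,u=np.nonzero(m);print(m.sum(),u.min(),u.max(),v.min(),v.max(),np.round(c[m].mean(0),1),proj(i,(451.5,214.5,56)))
E
```

```text
[528.2 349.   18. ] [533.3 423.3  60. ] ((529.7083740234375, 383.02801513671875), (156.47129821777344, 79.56729125976562), 86.51921844482422)
t 24.7 pos [451.4 216.1 299.6] shift [-1.600e-02  1.000e-03  1.006e+00] turn [ 0.    -0.     0.001] w 85.0 gf 0.0
[451.4 216.1 299.6] [0.000e+00 7.068e-01 7.074e-01 2.000e-04] [0.21 0.37 1.71 0.   1.06 0.21] 24.7
3015 250 313 192 253 [450.5 217.1  54.5] (np.float64(283.2251341348718), np.float64(227.14223095596415))
```

```bash
python3 -m crank '[[-0.01,0,0.4,0,0,0,0],[-0.01,0,0.7,0,0,0,0],[-0.01,0,0.7,0,0,0,0]]' >/dev/null
python3 -m crank '[[0,0,0.2,0,0,0,0],[0,0,0.31,0,0,0,0],[0,0,0.31,0,0,0,0],[0,0,0.31,0,0,0,0]]' | grep -E "eef|force"
python3 -m crank '[[0,0,0,0,0,0,1],[0,0,0,0,0,0,1],[0,0,0,0,0,0,1],[0,0,0,0,0,0,1],[0,0,0,0,0,0,1],[0,0,0,0,0,0,1],[0,0,0,0,0,0,1]]' 40
python3 -m crank '[[0,0,-0.2,0,0,0,1],[0,0,-0.6,0,0,0,1],[0,0,-1,0,0,0,1],[0,0,-1,0,0,0,1],[0,0,-1,0,0,0,1]]' 
python3 plan.py 528 344 204 0
```

```text
eef_pos: [451.1, 214.5, 199.6]
force: [0.5, -0.0, -0.9]
grip_force: 0.0
time_s: 26.15
eef_pos: [450.9, 214.3, 199.4]
ee_rot: [0.0, 0.707, 0.707, 0.0]
force: [-1.3, -0.1, 4.9]
grip_width: 0.526
grip_force: 40.0
time_s: 26.65
eef_pos: [450.6, 214.2, 299.0]
ee_rot: [0.0, 0.707, 0.707, 0.0]
force: [-0.8, -0.7, -1.4]
grip_width: 0.52
grip_force: 41.4
t 26.65 pos [450.6 214.2 299. ] shift [1.298 0.773 0.951] turn [ 0.001 -0.     0.   ] w 44.2 gf 41.4
```

```bash
python3 -m crank '[[0.3,0.2,0,0,0,0,1],[0.65,0.39,0,0,0,0,1],[0.65,0.39,0,0,0,0,1]]' >/dev/null
python3 -m crank '[[0.3,0.2,0,0,0,0,1],[0.64,0.38,0,0,0,0,1],[0.64,0.38,0,0,0,0,1],[0.64,0.38,0,0,0,0,1],[0.64,0.38,0,0,0,0,1]]' >/dev/null
python3 plan.py 528 344 204.5 0
python3 -m crank '[[0,0,0.3,0,0,0,1],[0,0,0.5,0,0,0,1],[0,0,0.65,0,0,0,1],[0,0,0.78,0,0,0,1],[0,0,0.86,0,0,0,1],[0,0,0.91,0,0,0,1],[0,0,0.93,0,0,0,1],[0,0,0.94,0,0,0,1],[0,0,0.94,0,0,0,1]]'
```

```text
t 27.45 pos [527.4 342.4 297.8] shift [0.017 0.008 0.933] turn [-0.003  0.001 -0.   ] w 44.7 gf 41.7
time_s: 28.35
eef_pos: [527.8, 343.3, 205.1]
ee_rot: [0.0, 0.707, 0.707, 0.0]
force: [-0.9, 0.6, -0.4]
grip_width: 0.522
grip_force: 41.7
```

```bash
python3 -m crank '[[0,0,0,0,0,0,0.6],[0,0,0,0,0,0,0.4],[0,0,0,0,0,0,0.2],[0,0,0,0,0,0,0],[0,0,0,0,0,0,0],[0,0,-0.2,0,0,0,0],[0,0,-0.6,0,0,0,0],[0,0,-1,0,0,0,0],[0,0,-1,0,0,0,0],[0,0,-1,0,0,0,0]]' | grep -E "eef|width"
python3 -m crank '[[-0.4,-0.14,0,0,0,0,0],[-0.88,-0.28,0,0,0,0,0],[-0.88,-0.28,0,0,0,0,0]]' >/dev/null
python3 -m crank '[[-0.4,-0.14,0,0,0,0,0],[-0.88,-0.28,0,0,0,0,0],[-0.88,-0.28,0,0,0,0,0]]' >/dev/null
python3 -m crank '[[-0.4,-0.14,0,0,0,0,0],[-0.88,-0.28,0,0,0,0,0],[-0.88,-0.28,0,0,0,0,0],[-0.88,-0.28,0,0,0,0,0],[-0.88,-0.28,0,0,0,0,0]]' >/dev/null
python3 plan.py 442 77.4 189 0; python3 w.py k1; python3 - <<'E'
from m import *
i,p,d=load("k1");c=cloud(i,d);m=((c[...,2]>52)&(c[...,2]<64)&(c[...,0]>415)&(c[...,0]<470)&(c[...,1]>50)&(c[...,1]<105))
v,u=np.nonzero(m);print(m.sum(),u.min(),u.max(),v.min(),v.max(),np.round(c[m].mean(0),1),proj(i,(442,77.4,58)),p[m].mean(0))
E
```

```text
eef_pos: [527.7, 343.2, 305.2]
grip_width: 1.0
t 30.45 pos [444.2  80.1 304.4] shift [-0.028 -0.021  1.154] turn [-0.001 -0.     0.001] w 84.9 gf 0.0
[444.2  80.1 304.4] [-2.000e-04  7.067e-01  7.075e-01 -0.000e+00] [-0.08  0.27  1.85  0.    1.03 -0.08] 30.45
566 267 292 212 238 [441.5  78.6  56.4] (np.float64(280.21318242369244), np.float64(227.54703239350044)) [91.9540636  92.38515901 90.58303887]
```

View pics/k1.png

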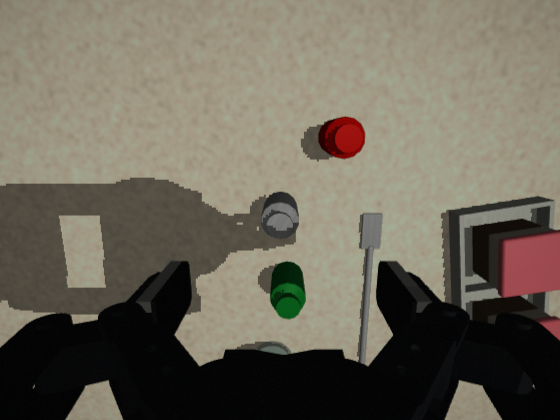

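k1: the grey steel knob is at (280,222) under the gripper, with green at (288,295) and red at (342,136) clear of the fingers. Both tubs are in the tray at the right. I'll grasp the weight.

```bash
python3 -m crank '[[-0.03,-0.02,0.4,0,0,0,0],[-0.03,-0.02,0.75,0,0,0,0],[-0.03,-0.02,0.75,0,0,0,0],[-0.03,-0.02,0.75,0,0,0,0]]' >/dev/null
python3 -m crank '[[0,0,0.2,0,0,0,0],[0,0,0.4,0,0,0,0],[0,0,0.4,0,0,0,0],[0,0,0.4,0,0,0,0]]' | grep -E "eef|force"
python3 -m crank '[[0,0,0,0,0,0,1],[0,0,0,0,0,0,1],[0,0,0,0,0,0,1],[0,0,0,0,0,0,1],[0,0,0,0,0,0,1],[0,0,0,0,0,0,1],[0,0,0,0,0,0,1],[0,0,0,0,0,0,1],[0,0,0,0,0,0,1],[0,0,0,0,0,0,1]]' 50
python3 -m crank '[[0,0,-0.2,0,0,0,1],[0,0,-0.6,0,0,0,1],[0,0,-1,0,0,0,1],[0,0,-1,0,0,0,1],[0,0,-1,0,0,0,1]]' 
python3 plan.py 541.5 -375 194 0
```

```text
eef_pos: [442.4, 76.4, 191.2]
force: [-0.3, -0.2, 0.3]
grip_force: 0.0
time_s: 32.3
eef_pos: [441.9, 76.2, 190.3]
ee_rot: [0.0, 0.707, 0.707, 0.0]
force: [-1.4, 0.9, 6.8]
grip_width: 0.333
grip_force: 49.0
time_s: 32.8
eef_pos: [441.6, 76.2, 289.6]
ee_rot: [0.0, 0.707, 0.707, 0.0]
force: [0.3, -0.3, -2.8]
grip_width: 0.334
grip_force: 50.2
t 32.8 pos [441.6  76.2 289.6] shift [-4.513  0.998  0.957] turn [0.001 0.    0.   ] w 28.4 gf 50.2
```

```bash
python3 -m crank '[[-0.45,0.1,0,0,0,0,1],[-0.9,0.2,0,0,0,0,1],[-0.9,0.2,0,0,0,0,1]]' >/dev/null
python3 -m crank '[[-0.45,0.1,0,0,0,0,1],[-0.9,0.2,0,0,0,0,1],[-0.9,0.2,0,0,0,0,1]]' >/dev/null
python3 -m crank '[[-0.45,0.1,0,0,0,0,1],[-0.9,0.2,0,0,0,0,1],[-0.9,0.2,0,0,0,0,1]]' >/dev/null
python3 -m crank '[[-0.45,0.1,0,0,0,0,1],[-0.9,0.2,0,0,0,0,1],[-0.9,0.2,0,0,0,0,1],[-0.9,0.2,0,0,0,0,1],[-0.9,0.2,0,0,0,0,1]]' >/dev/null
python3 plan.py 541.5 -375 194 0; python3 w.py h1; python3 - <<'E'
from m import *
print(meas("h1",(150,60,420,262),18,lambda h,z:(z>10)&(z<24),"r"))
E
```

```text
t 34.2 pos [ 521.8 -282.4  288.6] shift [-0.928  0.197  0.943] turn [-0.003 -0.003  0.002] w 28.1 gf 50.3
[ 521.8 -282.4  288.6] [-0.0014  0.7067  0.7075  0.    ] [-0.69  0.57  1.43  0.    1.15 -0.69] 34.2Traceback (most recent call last):
  File "<stdin>", line 2, in <module>
  File "m.py", line 9, in meas
    c=max(cv2.findContours(m,0,1)[0],key=cv2.contourArea)
ValueError: max() iterable argument is empty
```

View pics/h1.png

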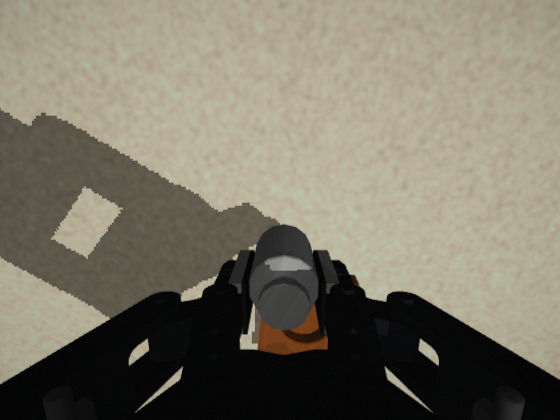

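h1: the weight hangs upright at (284,275). The holder is mostly hidden behind it at (295,330), so I'll move over it and measure its near edge.

```bash
python3 -m crank '[[-0.45,0.1,0,0,0,0,1],[-0.92,0.2,0,0,0,0,1],[-0.92,0.2,0,0,0,0,1],[-0.92,0.2,0,0,0,0,1],[-0.92,0.2,0,0,0,0,1]]' >/dev/null
python3 plan.py 541.5 -375 194 0; python3 w.py h2; python3 - <<'E'
from m import *
i,p,d=load("h2");c=cloud(i,d);hsv=cv2.cvtColor(p,cv2.COLOR_RGB2HSV)
m=(c[...,2]>12)&(c[...,2]<24)&(hsv[...,1]>120)&(abs(c[...,0]-540)<70)&(c[...,1]>-440)&(c[...,1]<-310)
q=c[m];print(m.sum(),np.round(np.percentile(q,[1,99],0),1))
cv2.imwrite("pics/h2c.png",cv2.resize(p[140:340,180:400,::-1],None,fx=3,fy=3))
E
```

```text
t 34.75 pos [ 542.1 -374.4  289.6] shift [-0.007 -0.006  0.956] turn [-0.001 -0.001  0.002] w 28.6 gf 50.5
[ 542.1 -374.4  289.6] [-5.000e-04  7.066e-01  7.076e-01  1.000e-04] [-0.78  0.7   1.19  0.    1.25 -0.78] 34.75
5173 [[ 500.2 -407.1   14.5]
 [ 583.  -336.4   18. ]]
```

View pics/h2c.png

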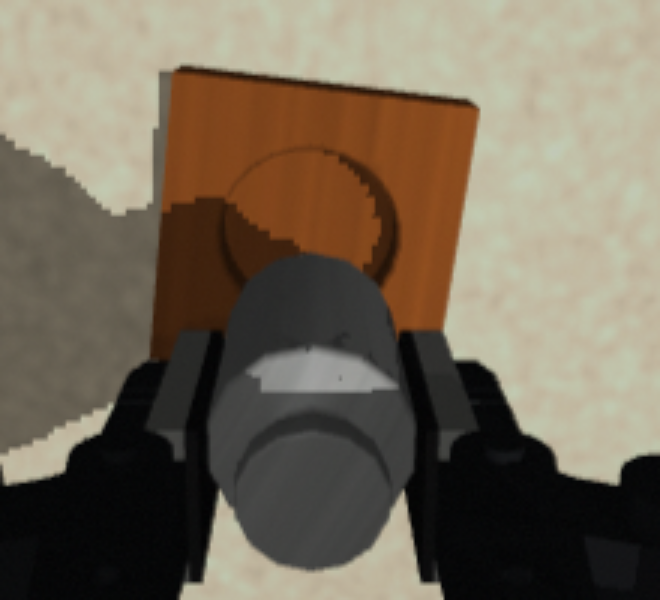

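The well rim shows in the crop at left (222,225), right (398,225) and top (310,148).

```bash
python3 - <<'E'
from m import *
i=load("h2")[0]
for q in((222,225),(398,225),(310,148),(175,69),(476,105)): print(np.round(onz(i,180+q[0]/3-.3,140+q[1]/3-.3,18),1))
E
```

```text
[ 518.4 -374.2   18. ]
[ 565.3 -374.2   18. ]
[ 541.9 -353.4   18. ]
[ 507.5 -333.    18. ]
[ 584.6 -342.1   18. ]
```

```bash
python3 -m crank '[[-0.045,-0.005,0.2,0,0,0,1],[-0.045,-0.005,0.4,0,0,0,1],[-0.045,-0.005,0.58,0,0,0,1],[-0.045,-0.005,0.7,0,0,0,1],[-0.045,-0.005,0.8,0,0,0,1],[-0.045,-0.005,0.87,0,0,0,1],[-0.045,-0.005,0.91,0,0,0,1],[-0.045,-0.005,0.93,0,0,0,1],[-0.045,-0.005,0.94,0,0,0,1],[-0.045,-0.005,0.94,0,0,0,1]]'
```

```text
time_s: 35.8
eef_pos: [541.5, -380.3, 196.0]
ee_rot: [0.0, 0.707, 0.707, -0.0]
force: [0.7, 0.4, -1.6]
grip_width: 0.334
grip_force: 50.5
```

```bash
python3 -m crank '[[0,0,0.01,0,0,0,1],[0,0,0.01,0,0,0,1]]' | grep -E "eef|force:"
python3 -m crank '[[0,0,0,0,0,0,0.8],[0,0,0,0,0,0,0.6],[0,0,0,0,0,0,0.4],[0,0,0,0,0,0,0.2],[0,0,0,0,0,0,0],[0,0,0,0,0,0,0],[0,0,-0.2,0,0,0,0],[0,0,-0.6,0,0,0,0],[0,0,-1,0,0,0,0],[0,0,-1,0,0,0,0],[0,0,-1,0,0,0,0]]' | grep -E "eef|width"
python3 w.py e1; python3 - <<'E'
from h import *
i,j=camera_info("scene"),camera_info("side")
a=capture("scene")[0];b=capture("side")[0];w=cv2.imread("pics/e1.png")
A=cv2.resize(a[130:270,60:500,::-1],None,fx=1.8,fy=1.8);B=cv2.resize(b[120:360,160:450,::-1],None,fx=1.36,fy=1.36);W=cv2.resize(w[120:320,180:400],None,fx=1.63,fy=1.63)
h=min(B.shape[0],W.shape[0]);C=np.hstack([B[:h],W[:h]]);s=max(A.shape[1],C.shape[1])
print(A.shape,C.shape);cv2.imwrite("pics/end.png",np.vstack([np.pad(A,((0,0),(0,s-A.shape[1]),(0,0))),np.pad(C,((0,0),(0,s-C.shape[1]),(0,0)))]))
E
```

```text
eef_pos: [541.4, -380.3, 194.8]
force: [-0.3, 0.8, -2.3]
grip_force: 50.5
eef_pos: [541.4, -380.2, 295.3]
grip_width: 1.002
[ 541.4 -380.2  295.3] [ 7.000e-04  7.070e-01  7.072e-01 -0.000e+00] [-0.79  0.71  1.18 -0.    1.26 -0.79] 37.1
(252, 792, 3) (326, 753, 3)
```

View pics/end.png

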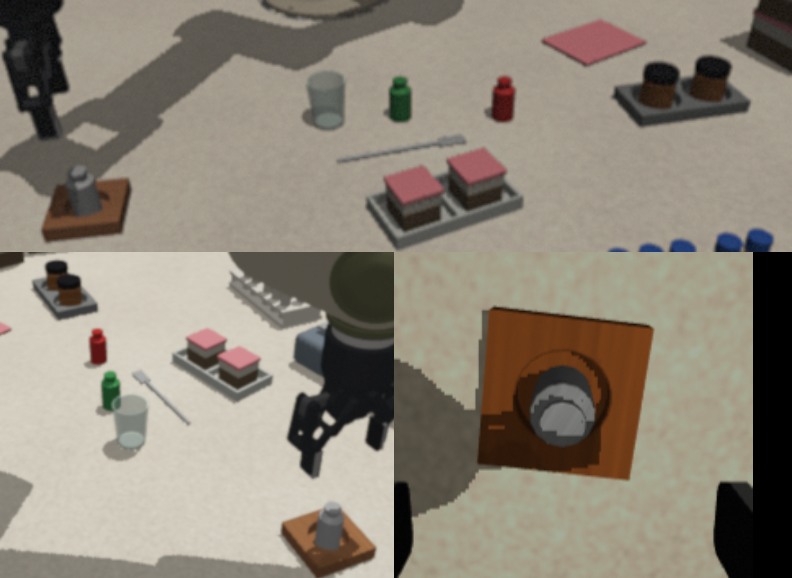

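The end picture shows both tubs in their bays, both jars in their wells, the weight in its holder and the beaker untouched. Next, a numeric check of heights and positions before handing in.

```bash
python3 - <<'E'
from m import *
i,p,d=load("e1");c=cloud(i,d);m=(c[...,2]>52)&(c[...,2]<75)&(abs(c[...,0]-541)<40)&(abs(c[...,1]+378)<45)
q=c[m];print("knob",m.sum(),np.round(q.mean(0),1),np.round(np.percentile(q[:,2],[5,50,95]),1))
m=(c[...,2]>30)&(c[...,2]<75)&(abs(c[...,0]-541)<40)&(abs(c[...,1]+378)<45);q=c[m];print("wt x,y range",np.round(np.percentile(q,[1,99],0),1).tolist())
print("holder",meas("e1",(225,150,385,275),18,lambda h,z:(z>3)&(z<24),"r"))
i=camera_info("scene");p,d=capture("scene");c=cloud(i,d)
p0=np.load("pics/scene0.npz")
print("beaker diff",np.abs(p[168:202,228:256].astype(int)-p0["p"][168:202,228:256]).mean())
for n,x,y,h in(("tubR",668,-36,50),("tubL",655,38,50),("jarN",545,341,60),("jarF",549,415,60),("wt",556,-376,62)):
    m=(abs(c[...,0]-x)<38)&(abs(c[...,1]-y)<36)&(c[...,2]>h-8)&(c[...,2]<h+15);q=c[m];print(n,m.sum(),np.round(q.mean(0),1),np.round(np.percentile(q[:,2],[5,50,95]),1))
E
```

```text
knob 648 [ 541.6 -377.9   60.4] [59.1 60.5 61.5]
wt x,y range [[527.8, -388.8, 31.3], [555.4, -363.8, 61.8]]
holder ((541.55615234375, -377.4989929199219), (80.74915313720703, 79.53266143798828), 83.25209045410156)
beaker diff 3.55672268907563
tubR 474 [658.9 -32.5  49.8] [45.6 50.3 51.7]
tubL 434 [646.4  43.2  49.8] [45.7 50.2 52. ]
jarN 201 [533.  342.9  59.2] [53.5 60.  61.9]
jarF 200 [537.7 417.4  59. ] [53.6 59.9 61.9]
wt 70 [ 545.6 -376.1   61.2] [56.8 61.7 63.3]
```

```bash
python3 -c "
from rig import ticket
print(ticket.finish_job())"
```

```text
the job is handed in; nothing more can be done
None
```

I handed the job in at about 37 s; no verdict came back. In the last images, both tubs stood in the tray, both jars in the rack and the steel weight in its holder, all at floor height, with the beaker where it was.

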